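Fit the drip tray under the glue-gun stand

ROBOT

A 6-joint arm with a two-finger parallel gripper is mounted at the origin on the work surface. World frame = base frame: x ahead of the robot, y to its left, z up, the work surface at z = 0. Lengths are in m, angles in rad, forces in N, time in s.
With the tool pointing down it reaches from about 0.325 to 0.875 m from the base axis. Payload 4.4 kg.
Tool frame: the origin (TCP) lies midway between the tips of the shut fingers; the grasp point (between the pads) lies 19 mm behind it; z points along the fingers, y is the line along which they close (so a half turn about z gives the same grasp; the last joint's range is limited). The gripper opens to 85 mm and grips with 20 to 120 N. Pads are 22 mm wide; open, the fingers measure 114 mm over their backs; the gripper's body (76 mm by 85 mm) begins 54 mm behind the grasp point. The pads swing forward as they close: fully open they stand 13 mm farther back than shut.
Start: joints at [1.093, 0.207, 1.542, -0, 1.393, -0.15], TCP at [0.185, 0.545, 0.231] pointing down, gripper open.
Joint ranges: [-2.73, 2.73], [-0.86, 2.22], [0.23, 2.46], [-1.11, 4.25], [0.08, 2.63], [-2.82, 2.82]. Speed limits (rad/s): [2.79, 2.79, 3.14, 3.14, 3.14, 3.14].

INTERFACE

Orientations are given as a 3x3 rotation matrix whose columns are the frame's x, y, z axes.
In Python, from rig import ctrl gives the robot as it stands.
- The arm moves only by the tool carry_out, never from a script. Its argument "targets" is a list that holds one entry, the list of rows, each a list of 7 numbers: the shift along the tool's x, y, z as a fraction of full scale, then the turn, a rotation vector about the tool's x, y, z as a fraction of full scale, then the opening, from -1 (shut) to 1 (fully open). In form: [[[x, y, z, wx, wy, wz, fingers], ...]]. A call has 1 to 8 rows; each row is the pose to reach, as a shift and turn from the pose commanded when the call began, along the tool's axes at that moment; what a row does not reach only later rows make up. Full scale, the value 1, is 0.1 m for a shift and 30 degrees for a turn. A row lasts 1/8 s, in which the tool goes at most 62.5 mm and 10.7 degrees, less where a joint would pass 70% of its speed; a pose out of reach is approached as far as the arm can. A call with a number of a shift or a turn outside -1 to 1 is refused whole. A call with a gripper value outside its range is refused whole. The fingers move at their own pace and stop on an object; "force" is the grip in N (left out, the last holds). Time passes only in rows, so rows that repeat a pose let the fingers close. It gives the time, the measured TCP pose, the force, the opening and the grip force at its end, in the units of the state.
- ctrl.get_obs(): the state, without advancing time (a new reading comes with each control period).
- ctrl.capture(name): name is "scene" or "top" or "wrist"; returns a dict with "frame" (480x640x3 uint8, red, green, blue), "fx", "fy", "cx", "cy" (pixels), "R" (3x3) and "t" (3): a world point X has camera coordinates R X + t. Camera axes: x right, y down, z forward; pixel columns grow to the right and rows downward; lengths in m; the calibration is good to about 2 mm. The wrist camera is an equidistant fisheye: a pixel r from the principal point sees the ray r / f radians off the axis. A picture is of the moment at which its call begins. There is no depth.
- ctrl.job_done(): hands the job in; it is judged then, once.
The state is a dict: "time": time; "joint_positions": joint angles; "qvel": joint speeds; "effort": joint torques, N m; "ee_pos": TCP position; "orientation": TCP orientation; "force": force on the tool from outside, world axes, zero at the start; "moment": the same for the moment, N m; "width": finger opening in m; "gripper_force": force on a finger pad.
Only numpy, scipy, OpenCV 4.12 (cv2) and the standard library are available. Lean on these libraries where they do the work, as an engineer would, in place of code of your own. Each camera call takes 0.05 s, during which the arm holds its last target. There are 200 camera calls.

TASK

Slide the blue drip tray nose first into the bay under the glue-gun stand, letting the yellow guides line it up, until it is fully home with its front wall flush with the edge of the stand's roof and only the black grip sticking out. Then let go of it. Leave the yellow tray of gems where it is.

Things in the scene. Friction and masses are not known exactly. Their poses are not given: they have to be found in the camera images.
- drip_tray: Blue open tray, one cream glue spot inside, loose, about 0.12 kg. Pan 110 (x) x 90 (y) x 26 high. Origin: centre of the pan's underside; x to the nose, which enters the bay first; z up. At the -x end, outside the pan, a black upright grip fin: x -98 to -58, 12 thick (y -6 to 6), top 64 above the table. Pinch it from above, fingers closing along y; above 26 it stands clear of the pan.
- stand: Glue-gun stand fixed to the table: steel box, 42 high, with a blue glue gun leaning back on its roof (up to about 215 high, x above -10). Origin: on the table, mid-bay; x points into the bay, z up. The bay has no floor: the tray slides on the table top. A tray fully home has its origin within 2 of this origin, axes along these axes, its fin just outside the mouth.
- bay_mouth (a point): Middle of the bay's open end, at table height, 55 before the stand's origin; x points into the bay. Opening 104 wide (y), 34 high; back stop 112 in. Two yellow guide walls, 22 high, 6 thick, flare outwards from 104 apart here to 156 apart at x = -70.
- gem_tray: Yellow tray of the same shape, size, grip fin and axes as the drip tray, with rows of red, green, gold and orange gems in it; loose, about 0.15 kg. To be left alone.
Mind the look-alikes: they are no part of the job. Leave any pink or purple look-alike of the drip_tray alone.

How it is judged:
By the outcome, as a careful person would: the job done as asked, in the order asked, and still so for the second after the job is handed in, with the robot touching nothing.
It also fails if it takes over 48 s, if anything falls off the work surface, if the arm or the gripper's body presses on something with over 40 N, if the wrist force passes 120 N, or if a joint passes its speed limit or range.

## Working session

There is one attempt and no reset: what is moved stays moved. The work goes in short steps, Python scripts to look and compute and a tool call to move; the robot and the scene stay as the last step left them, time stands still between calls to the robot, and variables do not carry over. Pictures are saved under pics/ and viewed, at most 13 in all, crops included, and the job is handed in when it is done.

Besides the shell and the picture viewer there is one more tool, called after "Emit:" by a JSON object that holds its "api" and its "payload", one argument or row to a line. carry_out: Moves the arm, as the interface text tells. Shift numbers are shares of 0.1 m and turn numbers shares of 30 degrees, none past 1 either way. Its arguments: {"type":"object","properties":{"targets":{"type":"array"},"force":{"type":"number"}},"required":["targets"]}

```bash
mkdir -p pics; python3 - <<'E'
from rig import ctrl
import cv2,numpy as np
for n in("scene","top"):
    c=ctrl.capture(n); cv2.imwrite(f"pics/{n}0.png",c["frame"][:,:,::-1]); np.savez(f"{n}0.npz",**c)
    print(n,c["fx"],c["cx"],c["cy"],(-c["R"].T@c["t"]).round(3))
o=ctrl.get_obs();print(o["time"],o["ee_pos"],np.round(o["orientation"],3),o["width"])
E
```

```text
scene 584.6750642769342 326.30368608946986 244.88061529335138 [1.243 0.572 1.128]
top 474.7032063025733 322.3917077137526 243.5878574784135 [ 0.422 -0.084  1.151]
0.1 [0.1842775  0.54394957 0.23023861] [[-0.947  0.321 -0.001]
 [ 0.321  0.947 -0.002]
 [ 0.    -0.002 -1.   ]] 0.08524267972298563
```

View pics/scene0.png

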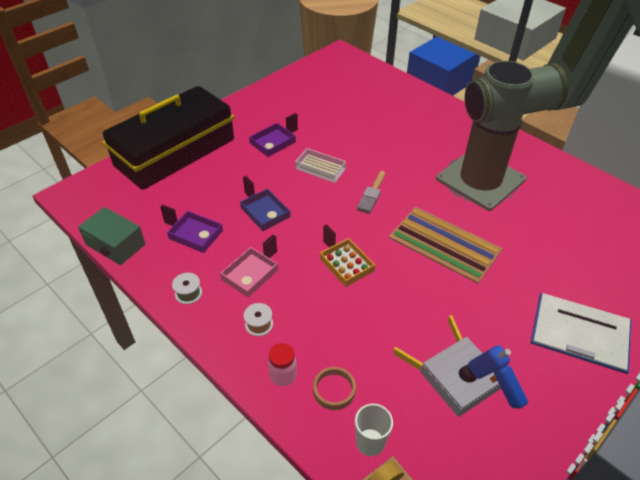

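View pics/top0.png

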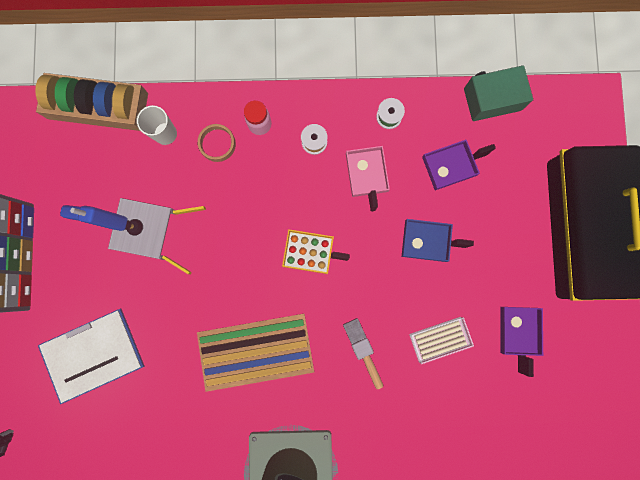

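The top view shows these possible trays: the blue one at (427,241), purple ones at (451,165) and (522,331), a pink one at (367,171), and the yellow gem tray at (308,252). I choose the blue one at (427,241), which has a cream spot and its nose to the left. The stand is at (140,228), with its mouth facing right and its guides ending at (203,208) and (188,272). The gem tray lies between the two, so I'll carry the blue tray over it.

```bash
cat > h.py <<'E'
import numpy as np,cv2
def ray(c,px,z):
    px=np.atleast_2d(np.asarray(px,float)); d=np.c_[(px[:,0]-c["cx"])/c["fx"],(px[:,1]-c["cy"])/c["fy"],np.ones(len(px))]@c["R"]
    o=-c["R"].T@c["t"]; return o+d*((z-o[2])/d[:,2])[:,None]
def blobs(c,lo,hi,roi,k=2,mn=30):
    hsv=cv2.cvtColor(c["frame"],cv2.COLOR_RGB2HSV); m=cv2.inRange(hsv,lo,hi); q=np.zeros_like(m);x0,y0,x1,y1=roi;q[y0:y1,x0:x1]=m[y0:y1,x0:x1]
    cs,_=cv2.findContours(q,cv2.RETR_EXTERNAL,cv2.CHAIN_APPROX_NONE)
    return sorted([a for a in cs if cv2.contourArea(a)>mn],key=cv2.contourArea)[::-1][:k]
def rect(c,ct,z):
    P=ray(c,ct[:,0],z)[:,:2]; r=cv2.minAreaRect((P*1000).astype(np.float32)); return r,cv2.boxPoints(r).round(1)
E
python3 - <<'E'
from h import *
c=dict(np.load("top0.npz"))
for nm,lo,hi,roi,z in [("tray",(105,80,40),(122,255,255),(390,205,455,275),.026),("fin",(0,0,0),(179,255,75),(448,225,485,260),.064),
 ("roof",(0,0,90),(179,60,255),(95,185,185,270),.042),("guides",(20,120,120),(35,255,255),(155,195,215,280),.022),("gem",(15,120,120),(35,255,255),(270,220,345,280),.026)]:
    for b in blobs(c,lo,hi,roi):
        r,bx=rect(c,b,z); print(nm,cv2.contourArea(b),cv2.boundingRect(b),np.round(r[0],1),np.round(r[1],1),round(r[2],1),bx.tolist())
f=c["frame"][:,:,::-1]
im=np.hstack([cv2.resize(f[190:290,380:500],None,fx=3.3,fy=4*.825,interpolation=2),cv2.resize(f[180:280,95:215],None,fx=3.3,fy=3.3,interpolation=2)])
cv2.imwrite("pics/crop.png",im)
E
```

```text
tray 1521.5 (403, 219, 49, 43) [ 535.7 -337.2] [108.8  90.3] 81.9 [[483.3999938964844, -384.70001220703125], [572.7000122070312, -397.3999938964844], [588.0, -289.70001220703125], [498.6000061035156, -277.0]]
fin 115.0 (451, 240, 22, 8) [ 521.8 -406.6] [48.6 16.2] 88.7 [[513.2000122070312, -430.70001220703125], [529.2999877929688, -431.1000061035156], [530.5, -382.5], [514.2999877929688, -382.1000061035156]]
roof 2206.5 (108, 198, 65, 61) [577.6 341.1] [129.6 122.1] 77.3 [[503.79998779296875, 291.29998779296875], [622.9000244140625, 264.5], [651.4000244140625, 391.0], [532.2999877929688, 417.79998779296875]]
guides 80.0 (173, 206, 33, 8) [622.3 232.6] [ 9.6 77.1] 6.7 [[613.0, 270.3999938964844], [622.0, 193.8000030517578], [631.5, 194.89999389648438], [622.5999755859375, 271.5]]
guides 61.5 (162, 256, 29, 18) [490.7 262.4] [77.7  6.5] 57.2 [[466.8999938964844, 231.5], [472.29998779296875, 228.0], [514.5, 293.29998779296875], [509.0, 296.79998779296875]]
gem 1668.0 (282, 230, 52, 44) [515.6 -51.1] [109.5  90.4] 79.6 [[461.29998779296875, -96.80000305175781], [550.2000122070312, -113.0999984741211], [569.9000244140625, -5.400000095367432], [481.0, 10.899999618530273]]
```

View pics/crop.png

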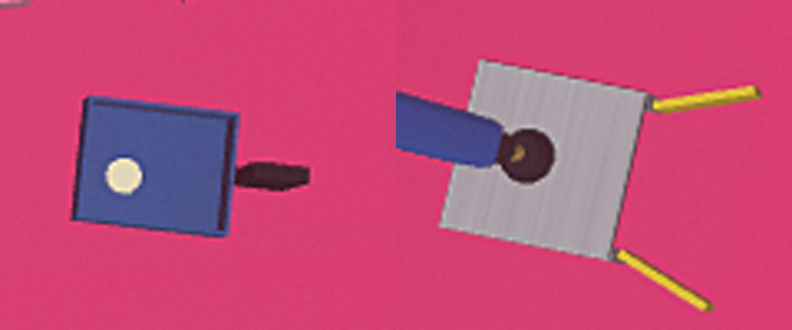

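The crop confirms my choice: the pan is blue, with a cream spot at the nose side and a black fin on the right. It measures 109x90, which matches the given size. The guides and the roof edge agree on the mouth at about (0.564, 0.280), heading 77.3°. Next I'll plan the reach.

```bash
cat > plan.py <<'E'
import numpy as np,sys
# usage: plan x y z tool_y_yaw_deg n  -> n equal calls from the current pose
from rig import ctrl
o=ctrl.get_obs(); R=np.array(o["orientation"]); p=np.array(o["ee_pos"])
X,Y,Z,W,n=map(float,sys.argv[1:]); n=int(n)
yaw=np.degrees(np.arctan2(R[1,1],R[0,1])); d=np.array([X,Y,Z])-p
print("yaw",yaw.round(2),"p",p.round(4),"d",d.round(4))
for i in range(n):
    a=np.radians(yaw+(W-yaw)*i/n); y=np.array([np.cos(a),np.sin(a),0]); x=np.cross(y,[0,0,-1.])
    s=d/n
    print([round(float(v)*10,3) for v in (s@x,s@y,-s[2])],"wz",round(-(W-yaw)/n/30,3))
E
python3 plan.py 0.42 0.1 0.231 32 5; python3 - <<'E'
import numpy as np
a=np.radians(82);print(np.array([.5357,-.3372])-.080*np.array([np.cos(a),np.sin(a)]))
E
```

```text
yaw 71.27 p [0.1843 0.5439 0.2302] d [ 0.2357 -0.4439  0.0008]
[-0.732, -0.69, -0.002] wz 0.262
[-0.819, -0.583, -0.002] wz 0.262
[-0.891, -0.466, -0.002] wz 0.262
[-0.946, -0.34, -0.002] wz 0.262
[-0.984, -0.207, -0.002] wz 0.262
[ 0.52456615 -0.41642145]
```

Emit:
{"api": "carry_out", "payload": {
  "targets": [
    [[-0.37,-0.35,0,0,0,0.13,1],[-0.73,-0.69,0,0,0,0.26,1]]
  ]
}}

```text
time: 0.35
ee_pos: [0.2316, 0.4546, 0.2305]
orientation: [[-0.894, 0.447, -0.001], [0.447, 0.894, -0.001], [-0.0, -0.001, -1.0]]
force: [0.3, 0.6, -0.1]
width: 0.0855
gripper_force: 0.0
```

Emit:
{"api": "carry_out", "payload": {
  "targets": [
    [[-0.41,-0.29,0,0,0,0.13,1],[-0.82,-0.58,0,0,0,0.26,1]]
  ]
}}

```text
time: 0.6
ee_pos: [0.2793, 0.3656, 0.2308]
orientation: [[-0.825, 0.565, -0.0], [0.565, 0.825, -0.001], [-0.0, -0.001, -1.0]]
force: [0.9, -0.3, -0.7]
width: 0.0858
gripper_force: 0.0
```

Emit:
{"api": "carry_out", "payload": {
  "targets": [
    [[-0.45,-0.23,0,0,0,0.13,1],[-0.89,-0.47,0,0,0,0.26,1]]
  ]
}}

```text
time: 0.85
ee_pos: [0.3263, 0.2767, 0.231]
orientation: [[-0.74, 0.672, -0.0], [0.672, 0.74, -0.0], [-0.0, -0.0, -1.0]]
force: [0.0, 0.4, 0.0]
width: 0.0856
gripper_force: 0.0
```

Emit:
{"api": "carry_out", "payload": {
  "targets": [
    [[-0.47,-0.17,0,0,0,0.13,1],[-0.95,-0.34,0,0,0,0.26,1]]
  ]
}}

```text
time: 1.1
ee_pos: [0.3739, 0.1878, 0.231]
orientation: [[-0.642, 0.766, -0.0], [0.766, 0.642, 0.0], [0.0, -0.0, -1.0]]
force: [0.5, -0.3, 0.8]
width: 0.0854
gripper_force: 0.0
```

Emit:
{"api": "carry_out", "payload": {
  "targets": [
    [[-0.49,-0.1,0,0,0,0.13,1],[-0.98,-0.21,0,0,0,0.26,1]]
  ]
}}

```text
time: 1.35
ee_pos: [0.421, 0.0993, 0.231]
orientation: [[-0.532, 0.847, -0.0], [0.847, 0.532, 0.0], [0.0, -0.0, -1.0]]
force: [0.8, 0.6, -0.2]
width: 0.0853
gripper_force: 0.0
```

```bash
python3 plan.py 0.5246 -0.4164 0.2 -8 6
```

```text
yaw 32.14 p [0.421  0.0993 0.231 ] d [ 0.1036 -0.5157 -0.031 ]
[-0.82, -0.311, 0.052] wz 0.223
[-0.85, -0.213, 0.052] wz 0.223
[-0.869, -0.113, 0.052] wz 0.223
[-0.877, -0.011, 0.052] wz 0.223
[-0.872, 0.091, 0.052] wz 0.223
[-0.855, 0.192, 0.052] wz 0.223
```

Emit:
{"api": "carry_out", "payload": {
  "targets": [
    [[-0.41,-0.16,0.02,0,0,0.11,1],[-0.82,-0.31,0.05,0,0,0.22,1]]
  ]
}}

```text
time: 1.6
ee_pos: [0.4383, 0.0134, 0.2259]
orientation: [[-0.431, 0.902, -0.0], [0.902, 0.431, 0.0], [0.0, -0.0, -1.0]]
force: [-0.0, -0.3, -0.2]
width: 0.0855
gripper_force: 0.0
```

Emit:
{"api": "carry_out", "payload": {
  "targets": [
    [[-0.42,-0.11,0.02,0,0,0.11,1],[-0.85,-0.21,0.05,0,0,0.22,1]]
  ]
}}

```text
time: 1.85
ee_pos: [0.456, -0.0721, 0.2209]
orientation: [[-0.325, 0.946, -0.0], [0.946, 0.325, 0.0], [0.0, -0.0, -1.0]]
force: [0.8, 0.6, 0.3]
width: 0.0853
gripper_force: 0.0
```

Emit:
{"api": "carry_out", "payload": {
  "targets": [
    [[-0.43,-0.06,0.02,0,0,0.11,1],[-0.87,-0.11,0.05,0,0,0.22,1]]
  ]
}}

```text
time: 2.1
ee_pos: [0.474, -0.1579, 0.2158]
orientation: [[-0.214, 0.977, -0.0], [0.977, 0.214, 0.0], [0.001, -0.0, -1.0]]
force: [0.8, 0.8, 0.2]
width: 0.0852
gripper_force: 0.0
```

Emit:
{"api": "carry_out", "payload": {
  "targets": [
    [[-0.44,0,0.02,0,0,0.11,1],[-0.88,-0.01,0.05,0,0,0.22,1]]
  ]
}}

```text
time: 2.35
ee_pos: [0.4922, -0.244, 0.2107]
orientation: [[-0.1, 0.995, -0.0], [0.995, 0.1, 0.001], [0.001, -0.0, -1.0]]
force: [1.0, -0.1, 0.8]
width: 0.0853
gripper_force: 0.0
```

Emit:
{"api": "carry_out", "payload": {
  "targets": [
    [[-0.44,0.05,0.02,0,0,0.11,1],[-0.87,0.09,0.05,0,0,0.22,1]]
  ]
}}

```text
time: 2.6
ee_pos: [0.5101, -0.3296, 0.2056]
orientation: [[0.015, 1.0, -0.001], [1.0, -0.015, 0.001], [0.001, -0.001, -1.0]]
force: [0.3, -0.3, 0.5]
width: 0.0852
gripper_force: 0.0
```

Emit:
{"api": "carry_out", "payload": {
  "targets": [
    [[-0.43,0.1,0.02,0,0,0.11,1],[-0.85,0.19,0.05,0,0,0.22,1],[-0.85,0.19,0.05,0,0,0.22,1]]
  ]
}}

```text
time: 2.98
ee_pos: [0.5273, -0.4161, 0.1995]
orientation: [[0.131, 0.991, -0.001], [0.991, -0.131, 0.001], [0.001, -0.002, -1.0]]
force: [0.5, 0.1, 0.3]
width: 0.0852
gripper_force: 0.0
```

```bash
python3 plan.py 0.5246 -0.4164 0.2 -8 1; python3 - <<'E'
from rig import ctrl
import cv2,numpy as np
c=ctrl.capture("wrist");np.savez("w1.npz",**c);cv2.imwrite("pics/w1.png",c["frame"][:,:,::-1])
E
```

```text
yaw -7.51 p [ 0.5273 -0.4161  0.1995] d [-0.0027 -0.0003  0.0005]
[-0.006, -0.027, -0.005] wz 0.016
```

View pics/w1.png

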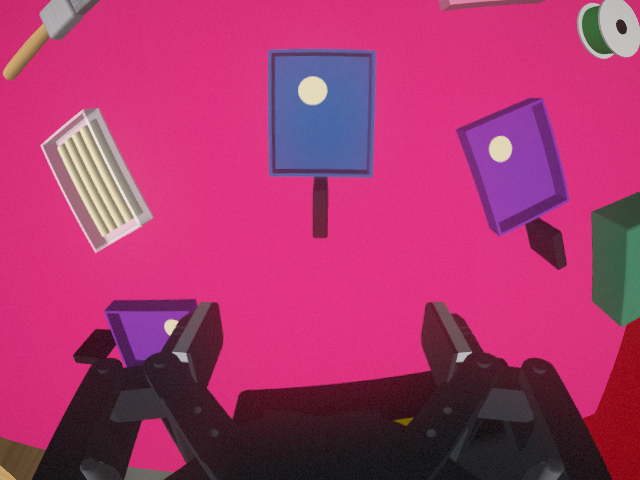

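The wrist view shows the blue pan at (321,113) with its fin from (320,180) to (320,238), centred between the fingers. The purple trays are well to the sides. I'll check the position of the fin with the fisheye rays.

```bash
cat >> h.py <<'E'
def fray(c,px,z):
    px=np.atleast_2d(np.asarray(px,float)); u=np.c_[(px[:,0]-c["cx"])/c["fx"],(px[:,1]-c["cy"])/c["fy"]]; th=np.linalg.norm(u,axis=1)
    d=np.c_[u*(np.sin(th)/th)[:,None],np.cos(th)]@c["R"]; o=-c["R"].T@c["t"]; return o+d*((z-o[2])/d[:,2])[:,None]
E
python3 - <<'E'
from h import *
c=dict(np.load("w1.npz"))
for nm,lo,hi,roi,z in [("tray",(100,80,40),(122,255,255),(255,35,390,185),.026),("fin",(0,0,0),(179,255,75),(300,181,340,250),.064)]:
    b=blobs(c,lo,hi,roi,1)[0]; P=fray(c,b[:,0],z)[:,:2]*1000; r=cv2.minAreaRect(P.astype(np.float32)); print(nm,cv2.boundingRect(b),r,cv2.boxPoints(r).round(1).tolist())
E
```

```text
tray (268, 49, 108, 128) ((537.1235961914062, -337.52789306640625), (109.1801986694336, 89.10383605957031), 81.90074157714844) [[485.29998779296875, -385.29998779296875], [573.5, -397.8999938964844], [588.9000244140625, -289.79998779296875], [500.70001220703125, -277.20001220703125]]Traceback (most recent call last):
  File "<stdin>", line 4, in <module>
IndexError: list index out of range
```

Emit:
{"api": "carry_out", "payload": {
  "targets": [
    [[0,-0.02,0.4,0,0,0.02,1],[0,-0.02,0.8,0,0,0.02,1],[0,-0.02,0.8,0,0,0.02,1]]
  ]
}}

```text
time: 3.4
ee_pos: [0.5234, -0.4092, 0.1167]
orientation: [[0.137, 0.991, -0.007], [0.991, -0.136, 0.008], [0.007, -0.008, -1.0]]
force: [-0.1, 1.1, 1.1]
width: 0.0857
gripper_force: 0.0
```

Emit:
{"api": "carry_out", "payload": {
  "targets": [
    [[0,0,0.3,0,0,0,1],[0,0,0.6,0,0,0,1],[0,0,0.9,0,0,0,1],[0,0,0.9,0,0,0,1]]
  ]
}}

```text
time: 3.9
ee_pos: [0.5253, -0.4116, 0.0305]
orientation: [[0.137, 0.991, -0.003], [0.991, -0.137, 0.003], [0.003, -0.003, -1.0]]
force: [-0.4, 0.1, 0.5]
width: 0.0854
gripper_force: 0.0
```

Emit:
{"api": "carry_out", "payload": {
  "targets": [
    [[0,0,0,0,0,0,-1],[0,0,0,0,0,0,-1],[0,0,0,0,0,0,-1],[0,0,0,0,0,0,-1],[0,0,0,0,0,0,-1],[0,0,0,0,0,0,-1],[0,0,0,0,0,0,-1],[0,0,0,0,0,0,-1]]
  ],
  "force": 60
}}

```text
time: 4.9
ee_pos: [0.5264, -0.4139, 0.0321]
orientation: [[0.138, 0.99, 0.001], [0.99, -0.138, -0.001], [-0.001, 0.001, -1.0]]
force: [-1.7, -0.5, 5.1]
width: 0.011
gripper_force: 59.5
```

Gripped at an opening of 11 mm, which matches the 12 mm fin. I'll lift and check.

Emit:
{"api": "carry_out", "payload": {
  "targets": [
    [[0,0,-0.3,0,0,0,-1],[0,0,-0.6,0,0,0,-1],[0,0,-1,0,0,0,-1],[0,0,-1,0,0,0,-1],[0,0,-1,0,0,0,-1]]
  ]
}}

```text
time: 5.52
ee_pos: [0.5253, -0.4124, 0.1295]
orientation: [[0.138, 0.99, -0.002], [0.99, -0.138, 0.002], [0.002, -0.002, -1.0]]
force: [-0.5, -0.2, -1.3]
width: 0.0112
gripper_force: 58.8
```

```bash
python3 - <<'E'
from rig import ctrl
from h import *
o=ctrl.get_obs();p=o["ee_pos"];print(p,o["force"],o["moment"])
c=ctrl.capture("wrist");np.savez("w2.npz",**c);cv2.imwrite("pics/w2.png",c["frame"][:,:,::-1])
b=blobs(c,(100,80,40),(122,255,255),(100,0,540,300),1)[0]
P=fray(c,b[:,0],p[2]-.032+.026)[:,:2]*1000; r=cv2.minAreaRect(P.astype(np.float32)); print(cv2.boundingRect(b),r)
a=np.radians(77.3);t=np.array([np.cos(a),np.sin(a)]);M=np.array([.564,.280])
for k in (-120,-23): print(k,M+t*k/1000)
E
python3 plan.py 0.52 0.08 0.13 -12.7 5
```

```text
[ 0.52527293 -0.41242258  0.12953729] [-0.50714502 -0.15377287 -1.33362691] [-0.0216588   0.01762945  0.04229772]
(210, 0, 224, 235) ((536.9257202148438, -331.9201354980469), (99.52381896972656, 89.5166015625), 82.01850128173828)
-120 [0.53761846 0.16293585]
-23 [0.55894354 0.25756271]
yaw -7.92 p [ 0.5249 -0.412   0.1287] d [-0.0049  0.492   0.0013]
[0.973, -0.145, -0.003] wz 0.032
[0.971, -0.161, -0.003] wz 0.032
[0.968, -0.178, -0.003] wz 0.032
[0.965, -0.194, -0.003] wz 0.032
[0.961, -0.21, -0.003] wz 0.032
```

View pics/w2.png

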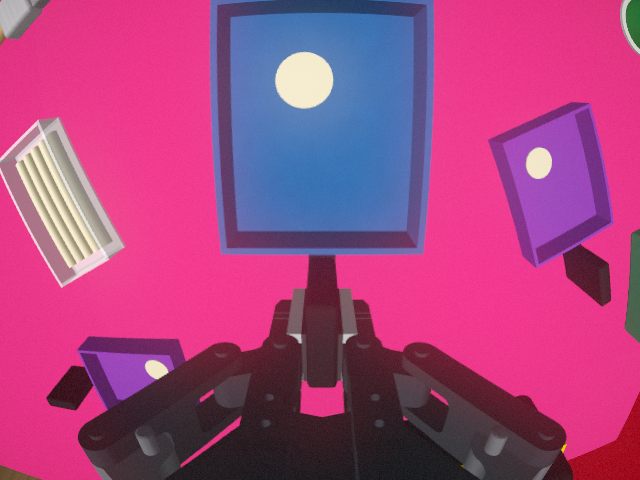

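The tray hangs level in the grip, square to the tool, with its pan edges at columns 212 and 432 and its rear wall at row 250. Now I'll carry it at this height over the gem tray.

Emit:
{"api": "carry_out", "payload": {
  "targets": [
    [[0.4,-0.06,-0.1,0,0,0.03,-1],[0.97,-0.15,-0.1,0,0,0.03,-1]]
  ]
}}

```text
time: 5.82
ee_pos: [0.5239, -0.315, 0.1396]
orientation: [[0.156, 0.988, -0.001], [0.988, -0.156, 0.001], [0.001, -0.001, -1.0]]
force: [1.0, 0.5, -1.5]
width: 0.0112
gripper_force: 58.7
```

Emit:
{"api": "carry_out", "payload": {
  "targets": [
    [[0.49,-0.08,0,0,0,0.03,-1],[0.97,-0.16,0,0,0,0.03,-1]]
  ]
}}

```text
time: 6.08
ee_pos: [0.522, -0.2143, 0.1388]
orientation: [[0.169, 0.986, -0.004], [0.986, -0.169, 0.003], [0.002, -0.004, -1.0]]
force: [0.8, 0.4, -0.9]
width: 0.0118
gripper_force: 58.7
```

Emit:
{"api": "carry_out", "payload": {
  "targets": [
    [[0.49,-0.09,0,0,0,0.03,-1],[0.97,-0.18,0,0,0,0.03,-1]]
  ]
}}

```text
time: 6.32
ee_pos: [0.5205, -0.116, 0.1389]
orientation: [[0.185, 0.983, -0.004], [0.983, -0.185, 0.002], [0.001, -0.004, -1.0]]
force: [1.2, -0.2, -0.9]
width: 0.0112
gripper_force: 58.8
```

Emit:
{"api": "carry_out", "payload": {
  "targets": [
    [[0.49,-0.1,0,0,0,0.03,-1],[0.97,-0.19,0,0,0,0.03,-1]]
  ]
}}

```text
time: 6.58
ee_pos: [0.5196, -0.0174, 0.139]
orientation: [[0.2, 0.98, -0.004], [0.98, -0.2, 0.001], [0.0, -0.004, -1.0]]
force: [-0.2, -0.6, -0.6]
width: 0.011
gripper_force: 58.8
```

Emit:
{"api": "carry_out", "payload": {
  "targets": [
    [[0.49,-0.1,0,0,0,0.03,-1],[0.96,-0.2,0,0,0,0.03,-1],[0.96,-0.2,0,0,0,0.03,-1]]
  ]
}}

```text
time: 6.95
ee_pos: [0.5189, 0.0818, 0.139]
orientation: [[0.21, 0.978, -0.005], [0.978, -0.21, 0.001], [-0.0, -0.005, -1.0]]
force: [-0.4, 0.2, -1.1]
width: 0.0111
gripper_force: 58.8
```

```bash
python3 plan.py 0.5266 0.1142 0.14 -12.7 1;python3 - <<'E'
from rig import ctrl
from h import *
o=ctrl.get_obs();print(o["time"],o["force"],o["width"])
c=ctrl.capture("wrist");np.savez("w3.npz",**c);cv2.imwrite("pics/w3.png",c["frame"][:,:,::-1])
E
```

```text
yaw -12.13 p [0.5189 0.0818 0.139 ] d [0.0077 0.0324 0.001 ]
[0.333, 0.007, -0.01] wz 0.019
6.95 [-0.44889429  0.22886647 -1.05211017] 0.011106951383905979
```

View pics/w3.png

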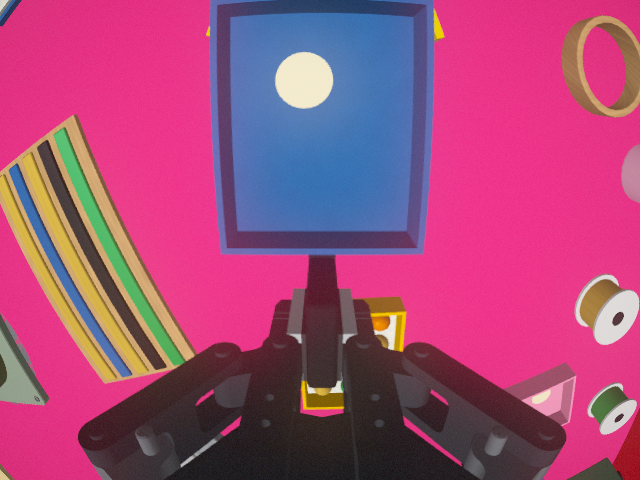

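The guide ends peek out on either side of the pan at (209,30) and (438,25), and the gem tray is undisturbed behind the gripper. I'll move to the start pose and lower the tray.

Emit:
{"api": "carry_out", "payload": {
  "targets": [
    [[0.33,0.01,0,0,0,0.02,-1],[0.33,0.01,0.25,0,0,0.02,-1],[0.33,0.01,0.5,0,0,0.02,-1],[0.33,0.01,0.8,0,0,0.02,-1],[0.33,0.01,0.8,0,0,0.02,-1],[0.33,0.01,0.8,0,0,0.02,-1]]
  ]
}}

```text
time: 7.75
ee_pos: [0.5295, 0.1099, 0.0616]
orientation: [[0.226, 0.974, 0.0], [0.974, -0.226, -0.0], [-0.0, 0.0, -1.0]]
force: [0.1, -0.1, -0.8]
width: 0.0112
gripper_force: 58.7
```

```bash
python3 plan.py 0.5266 0.1142 0.0325 -12.7 1;python3 - <<'E'
from rig import ctrl
from h import *
c=ctrl.capture("top");np.savez("t1.npz",**c);cv2.imwrite("pics/t1.png",cv2.resize(c["frame"][150:300,90:310,::-1],None,fx=3.5,fy=3.5,interpolation=2))
E
```

```text
yaw -13.09 p [0.5295 0.1099 0.0616] d [-0.0029  0.0043 -0.0291]
[0.035, -0.038, 0.291] wz -0.013
```

View pics/t1.png

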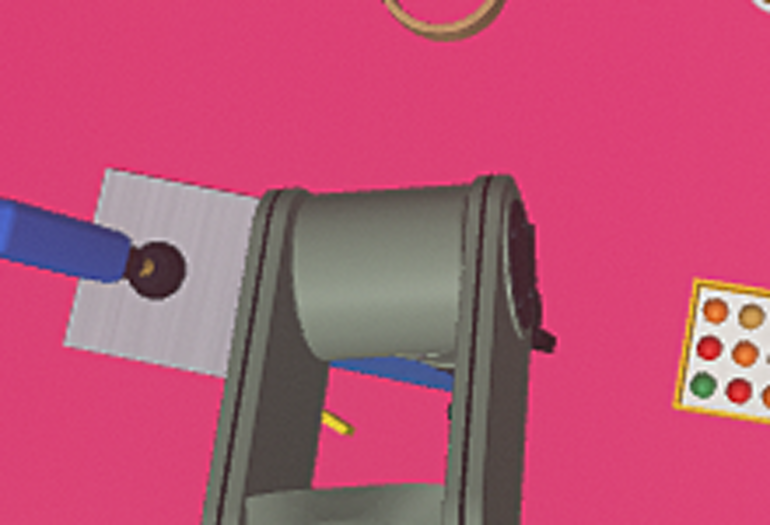

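The arm hides most of the top view. The lower guide at (338,425) and the stand are clear, and the gem tray is undisturbed. I'll lower the tray to the table with a small correction.

Emit:
{"api": "carry_out", "payload": {
  "targets": [
    [[0.02,-0.04,0,0,0,-0.01,-1],[0.02,-0.04,0.15,0,0,-0.01,-1],[0.02,-0.04,0.28,0,0,-0.01,-1],[0.02,-0.04,0.28,0,0,-0.01,-1],[0.02,-0.04,0.28,0,0,-0.01,-1]]
  ]
}}

```text
time: 8.43
ee_pos: [0.5251, 0.1136, 0.0324]
orientation: [[0.22, 0.975, -0.002], [0.975, -0.22, -0.0], [-0.0, -0.001, -1.0]]
force: [0.8, 0.1, -0.6]
width: 0.0115
gripper_force: 59.2
```

```bash
python3 plan.py 0.5591 0.2585 0.033 -12.7 2;python3 - <<'E'
from rig import ctrl
from h import *
o=ctrl.get_obs();print(o["force"],o["moment"])
c=ctrl.capture("wrist");np.savez("w4.npz",**c);cv2.imwrite("pics/w4.png",c["frame"][:,:,::-1])
E
```

```text
yaw -12.72 p [0.5251 0.1136 0.0324] d [0.034  0.1449 0.0006]
[0.744, 0.006, -0.003] wz -0.0
[0.744, 0.006, -0.003] wz -0.0
[ 0.7729231   0.09383711 -0.56663895] [-0.09946435  0.01485539  0.04069582]
```

View pics/w4.png

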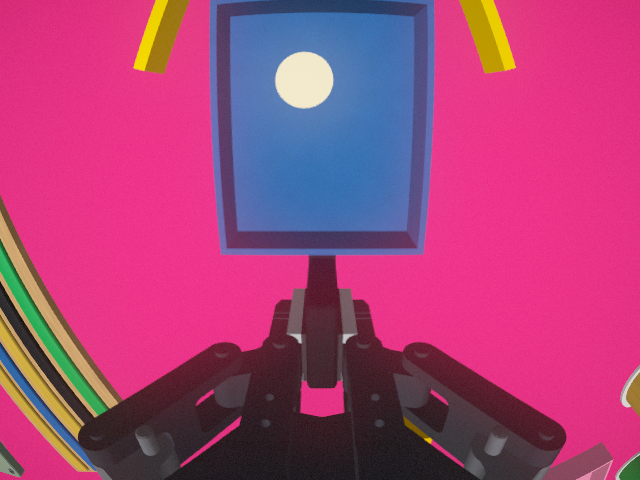

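The guides flank the pan symmetrically, with ends at (134..163,71) and (485..515,71) and their middle at column 324.5. The pan's middle is at about 322.5. I'll refine the mouth from these ends, then slide.

```bash
python3 - <<'E'
from h import *
c=dict(np.load("w4.npz")); 
P=fray(c,[(134,69),(163,73),(485,73),(515,68)],.022)[:,:2]*1000; print(P.round(1),np.linalg.norm(P[1]-P[2]))
a=np.radians(77.3);t=np.array([np.cos(a),np.sin(a)]);m=P.mean(0);n=np.array([-t[1],t[0]])
d=P[3]-P[0];print("heading",np.degrees(np.arctan2(d[1],d[0]))+90, "mouth",m+70*t)
tcp=np.array([525.1,113.6]);print("tcp axial rel mouth",(tcp-m)@t-70,"lateral",(tcp-m)@n)
E
```

```text
[[469.2 234.9]
 [482.4 228.2]
 [616.1 198.3]
 [631.7 199.1]] 137.03505109385884
heading 77.57245764641198 mouth [565.25327487 283.40900066]
tcp axial rel mouth -174.4820910907407 lateral 1.8390424229471998
```

Emit:
{"api": "carry_out", "payload": {
  "targets": [
    [[0.15,0.015,0,0,0,0,-1],[0.3,0.015,0,0,0,0,-1],[0.45,0.015,0,0,0,0,-1],[0.6,0.015,0,0,0,0,-1],[0.75,0.015,0,0,0,0,-1],[0.9,0.015,0,0,0,0,-1],[0.9,0.015,0,0,0,0,-1]]
  ]
}}

```text
time: 9.35
ee_pos: [0.5473, 0.2022, 0.0334]
orientation: [[0.219, 0.976, 0.001], [0.976, -0.219, 0.0], [0.0, 0.001, -1.0]]
force: [0.7, -0.8, -1.7]
width: 0.0111
gripper_force: 59.3
```

```bash
python3 plan.py 0.5591 0.2585 0.033 -12.7 1;python3 - <<'E'
from rig import ctrl
from h import *
o=ctrl.get_obs();print(o["force"],o["moment"])
c=ctrl.capture("wrist");np.savez("w5.npz",**c);cv2.imwrite("pics/w5.png",c["frame"][:,:,::-1])
E
```

```text
yaw -12.63 p [0.5473 0.2022 0.0334] d [ 0.0118  0.0563 -0.0004]
[0.575, -0.008, 0.004] wz 0.002
[ 0.69345653 -0.81613494 -1.7191305 ] [-0.06685005  0.0153212   0.03383383]
```

View pics/w5.png

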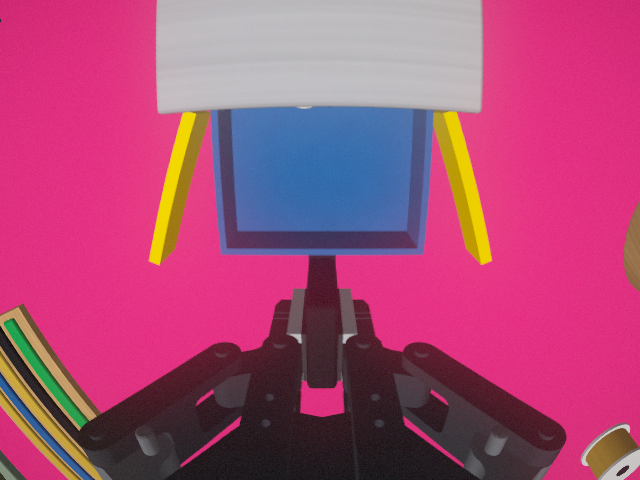

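The tray is entering cleanly. The roof edge runs from (158,111) to (481,111), and its middle is within about 1 mm of the tray's centre. I'll work out the remaining travel.

```bash
cat > rem.py <<'E'
import sys
from h import *
def rem(c,roof,rear):
    A=fray(c,roof,.042)[:,:2]*1000; B=fray(c,rear,.026)[:,:2]*1000
    for q in(A,B):
        d=q[1]-q[0]; print(q.round(1).tolist(),"len",np.linalg.norm(d).round(1),"head",(np.degrees(np.arctan2(d[1],d[0]))+90).round(2))
    h=np.radians(77.4);t=np.array([np.cos(h),np.sin(h)]);n=np.array([-t[1],t[0]]);e=A.mean(0)-B.mean(0);print("axial to flush",e@t,"lateral to go",e@n)
E
python3 - <<'E'
from rem import *
rem(dict(np.load("w5.npz")),[(158,112),(481,111)],[(221,254),(424,254)])
E
```

```text
[[506.4, 299.0], [625.1, 272.6]] len 121.5 head 77.49
[[508.7, 232.9], [597.4, 213.0]] len 90.9 head 77.4
axial to flush 64.10161104504081 lateral to go 1.3059468867737352
```

Emit:
{"api": "carry_out", "payload": {
  "targets": [
    [[0.1,-0.01,0,0,0,0,-1],[0.25,-0.01,0,0,0,0,-1],[0.4,-0.01,0,0,0,0,-1],[0.5,-0.01,0,0,0,0,-1],[0.58,-0.01,0,0,0,0,-1],[0.58,-0.01,0,0,0,0,-1]]
  ]
}}

```text
time: 10.15
ee_pos: [0.5589, 0.2584, 0.0332]
orientation: [[0.219, 0.976, 0.0], [0.976, -0.219, -0.0], [-0.0, 0.0, -1.0]]
force: [0.7, -0.2, -1.3]
width: 0.011
gripper_force: 59.3
```

```bash
python3 - <<'E'
from rig import ctrl
from h import *
o=ctrl.get_obs();print(o["ee_pos"],o["force"],o["moment"])
c=ctrl.capture("wrist");np.savez("w6.npz",**c);cv2.imwrite("pics/w6.png",cv2.resize(c["frame"][190:290,130:510,::-1],None,fx=2.1,fy=4,interpolation=2))
E
```

```text
[0.55886578 0.25838811 0.03323971] [ 0.65538064 -0.20175578 -1.29183339] [-0.04202787  0.03471728 -0.0005869 ]
```

View pics/w6.png

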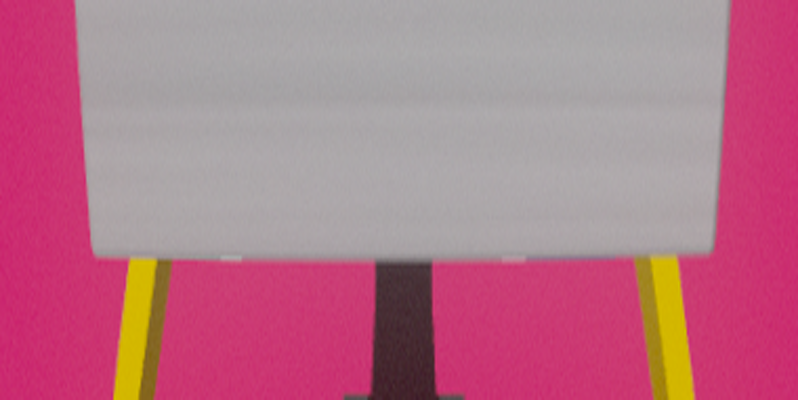

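The tray is nearly in: the roof edge is at about row 254, the fin is between the guides, and the rear wall is just under the edge. The tray stays fixed in this camera's view, so I'll use its earlier rear-wall pixels for what is left.

```bash
python3 - <<'E'
from rem import *
rem(dict(np.load("w6.npz")),[(174.8,254),(469,253.2)],[(221,254),(424,254)])
E
```

```text
[[506.6, 298.8], [624.9, 272.7]] len 121.1 head 77.54
[[520.3, 289.2], [608.9, 269.3]] len 90.9 head 77.36
axial to flush 6.637129531193937 lateral to go 0.3037310696077918
```

Emit:
{"api": "carry_out", "payload": {
  "targets": [
    [[0.03,-0.003,0,0,0,0,-1],[0.065,-0.003,0,0,0,0,-1],[0.065,-0.003,0,0,0,0,-1],[0.065,-0.003,0,0,0,0,-1]]
  ]
}}

```text
time: 10.7
ee_pos: [0.56, 0.2641, 0.0333]
orientation: [[0.22, 0.975, -0.0], [0.975, -0.22, -0.0], [-0.0, -0.0, -1.0]]
force: [0.4, 0.9, -0.3]
width: 0.0114
gripper_force: 59.3
```

Emit:
{"api": "carry_out", "payload": {
  "targets": [
    [[0.01,0,0,0,0,0,-1],[0.01,0,0,0,0,0,-1],[0.01,0,0,0,0,0,-1]]
  ]
}}

```text
time: 11.08
ee_pos: [0.5602, 0.2651, 0.0333]
orientation: [[0.22, 0.975, -0.0], [0.975, -0.22, -0.0], [-0.0, 0.0, -1.0]]
force: [-0.6, -0.7, -0.1]
width: 0.0111
gripper_force: 59.3
```

By vision the tray is flush, with no contact yet. I'll probe gently for the back stop, which should be 2 mm beyond home, to confirm.

Emit:
{"api": "carry_out", "payload": {
  "targets": [
    [[0.01,0,0,0,0,0,-1],[0.01,0,0,0,0,0,-1],[0.01,0,0,0,0,0,-1]]
  ]
}}

```text
time: 11.45
ee_pos: [0.5604, 0.2655, 0.0333]
orientation: [[0.22, 0.975, -0.0], [0.975, -0.22, -0.001], [-0.001, -0.0, -1.0]]
force: [0.0, -4.2, 0.9]
width: 0.011
gripper_force: 59.5
```

Emit:
{"api": "carry_out", "payload": {
  "targets": [
    [[0.01,0,0,0,0,0,-1],[0.01,0,0,0,0,0,-1],[0.01,0,0,0,0,0,-1]]
  ]
}}

```text
time: 11.82
ee_pos: [0.5605, 0.2656, 0.0333]
orientation: [[0.22, 0.976, -0.001], [0.975, -0.22, -0.003], [-0.003, -0.0, -1.0]]
force: [-2.1, -6.6, 1.1]
width: 0.011
gripper_force: 59.7
```

Contact is at TCP y 0.2655, the back stop. That is 2 mm past home and agrees with the vision estimate. I'll back off about 1.5 mm, lower 1 mm to rest the tray on the table, and release slowly.

Emit:
{"api": "carry_out", "payload": {
  "targets": [
    [[-0.03,0,0,0,0,0,-1],[-0.03,0,0.01,0,0,0,-1],[-0.03,0,0.01,0,0,0,-1],[-0.03,0,0.01,0,0,0,-1]]
  ],
  "force": 20
}}

```text
time: 12.32
ee_pos: [0.5599, 0.2645, 0.0322]
orientation: [[0.22, 0.975, 0.0], [0.975, -0.22, 0.0], [0.0, -0.0, -1.0]]
force: [-0.1, -0.2, -1.2]
width: 0.0112
gripper_force: 59.2
```

Emit:
{"api": "carry_out", "payload": {
  "targets": [
    [[0,0,0,0,0,0,-0.6],[0,0,0,0,0,0,-0.5],[0,0,0,0,0,0,-0.3],[0,0,0,0,0,0,0],[0,0,0,0,0,0,0],[0,0,0,0,0,0,0]]
  ]
}}

```text
time: 13.08
ee_pos: [0.5599, 0.2642, 0.0322]
orientation: [[0.22, 0.975, -0.0], [0.975, -0.22, -0.0], [-0.0, -0.0, -1.0]]
force: [0.1, -0.0, -0.2]
width: 0.0428
gripper_force: 0.0
```

Emit:
{"api": "carry_out", "payload": {
  "targets": [
    [[0,0,-0.2,0,0,0,0],[0,0,-0.5,0,0,0,0],[0,0,-1,0,0,0,0],[0,0,-1,0,0,0,0]]
  ]
}}

```text
time: 13.58
ee_pos: [0.5645, 0.2657, 0.1399]
orientation: [[0.22, 0.975, 0.013], [0.975, -0.22, 0.004], [0.007, 0.012, -1.0]]
force: [0.1, 0.9, 0.0]
width: 0.0428
gripper_force: 0.0
```

Emit:
{"api": "carry_out", "payload": {
  "targets": [
    [[-0.5,0,-0.2,0,0,0,0],[-1,0,-0.5,0,0,0,0],[-1,0,-0.5,0,0,0,0],[-1,0,-0.5,0,0,0,0]]
  ]
}}

```text
time: 14.08
ee_pos: [0.5378, 0.1668, 0.1824]
orientation: [[0.221, 0.975, 0.0], [0.975, -0.221, 0.001], [0.001, 0.0, -1.0]]
force: [0.2, 0.4, 0.2]
width: 0.0428
gripper_force: 0.0
```

```bash
python3 - <<'E'
from rig import ctrl
from h import *
c=ctrl.capture("wrist");np.savez("w7.npz",**c);cv2.imwrite("pics/w7.png",cv2.resize(c["frame"][:300,100:540,::-1],None,fx=1.8,fy=1.8,interpolation=2)[:,:792])
E
```

```text
(no output)
```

View pics/w7.png

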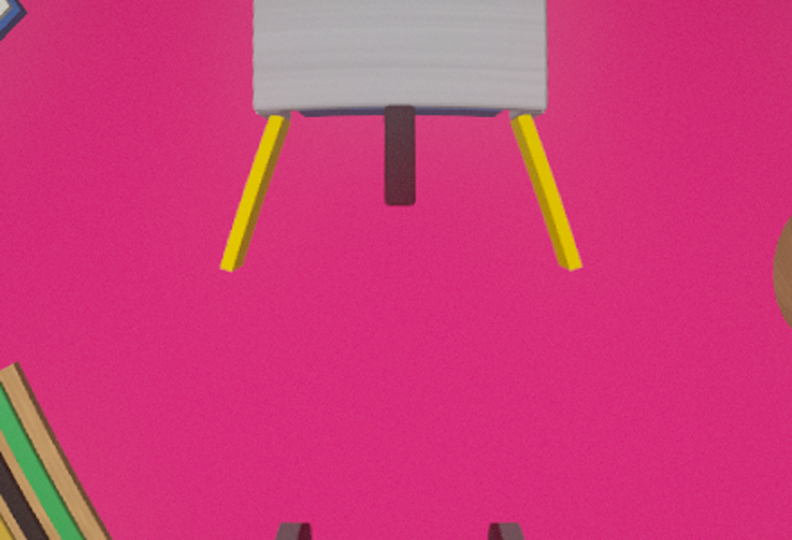

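The fin stands straight out of the mouth, and the front wall, a thin blue strip at row 112 and columns 301–501, is centred under the roof edge at 253–547. I'll check the depth from the fin's tail.

```bash
python3 - <<'E'
from h import *
c=dict(np.load("w7.npz"));f=lambda p,z:fray(c,[(100+p[0]/1.8,p[1]/1.8)],z)[0,:2]*1000
t=np.array([np.cos(np.radians(77.5)),np.sin(np.radians(77.5))])
r=(f((254,111),.042)+f((547,111),.042))/2
for n,p,z in[("fin tail (want -43)",(400,205),.064),("fin front (-3)",(400,106),.064),("wall bottom (0)",(400,116),.0),("wall rim (0)",(340,108),.026)]:
    e=f(p,z)-r; print(n,e@t,e@[-t[1],t[0]])
E
```

```text
fin tail (want -43) -41.498530514059475 0.39498274733505156
fin front (-3) -2.723295512561933 0.23377972600429922
wall bottom (0) 0.5810331309138561 0.2069914005157831
wall rim (0) 1.7194520293683395 26.33913470511324
```

Home within about 1 mm along the bay and 0.4 mm across it, so I'm handing in.

```bash
python3 -c "
from rig import ctrl
print(ctrl.job_done())"
```

```text
the job is handed in; nothing more can be done
None
```

The blue drip tray is in the bay, flush with the roof edge to within about 1 mm, and released; the gem tray was not touched, and I handed the job in at about 14 s (no verdict was returned).

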